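# Click the caddy's lock wheel round to its mark and draw the drawer open

## Robot

A 6-joint arm with a two-finger parallel gripper is mounted at the origin on the work surface. World frame = base frame: x ahead of the robot, y to its left, z up, the work surface at z = 0. Lengths are in m, angles in degrees, forces in N, time in s.
With the tool pointing down it reaches from about 0.375 to 0.75 m from the base axis. Payload 9 kg.
Tool frame: the origin (TCP) lies where the fingers leave the gripper's body, on its centre line; the fingertips stand 73 mm ahead of it and the grasp point (between the pads) lies 54 mm ahead of it (robot.tip_reach is the distance from the TCP to the fingertips, in m); z points along the fingers, y is the direction in which the jaws open and shut (so a half turn about z gives the same grasp; the last joint's range is limited). The gripper opens to 85 mm and grips with 20 to 120 N. Pads are 22 mm wide; open, the fingers measure 114 mm over their backs; the gripper's body (76 mm by 85 mm) begins 54 mm behind the grasp point. The pads swing forward as they close: fully open they stand 13 mm farther back than shut.
Start: joints at [-84.895, 5.964, 5.575, 89.605, 0, 77.527], TCP at [0.181, -0.572, 0.304] pointing down, gripper open.
Joint ranges: [-171.21, 171.21], [-48.23, 106.86], [-62.78, 66.21], [-105.2, 120.99], [-86.42, 89.51], [-180, 180]. Speed limits (degrees/s): [127.2, 127.2, 147.25, 180, 180, 180].

## Interface

Orientations are given as [roll, pitch, yaw] about the fixed x, y, z axes, in that order (R = Rz(yaw) Ry(pitch) Rx(roll)).
In Python, from plant import robot gives the robot as it stands. Calls block until the motion is done:
- robot.move_pose(position, orientation): joint-space move of the TCP to a pose.
- robot.line_to(position, vel=0.15, rotation=None, guard=None): straight line of the TCP; rotation=None keeps the orientation; vel is the mean speed in m/s. With guard (N) it stops when the force on the tool has changed by that much, and returns True; else False.
- robot.goto_joints(angles): joint-space move.
- robot.set_gripper(opening): finger opening in m; the grip force is fixed at half the most; returns when the fingers have stopped.
- robot.pause(seconds).
- robot.ik(position, orientation): joint angles nearest the present ones, or None.
- robot.observe(): the state.
- robot.grab_frame(name): name is "side" or "top"; returns the picture (400x640x3 uint8, blue, green, red); there is no depth.
- robot.get_calibration(name): a dict with "vertical_fov" (degrees; the focal length in pixels is half the picture's height over the tangent of half this angle, whatever the lens; pixels are square), "cx", "cy" (the principal point, pixels), "rvec" (rotation vector, rad) and "tvec" (3), from world to camera coordinates, as OpenCV has them. Camera axes: x right, y down, z forward; pixel columns grow to the right and rows downward; lengths in m; the calibration is good to about 2 mm. A picture is of the moment at which its call begins. get_calibration takes no time and is no camera call.
A pose or a line that the arm cannot do raises robot.IKError and nothing moves.
- robot.job_done(): hands the job in, once; it reports no verdict.
The state is a dict: "time": time; "q": joint angles; "qvel": joint speeds; "joint_torque": joint torques, N m; "tool_pos": TCP position; "tcp_rot": TCP orientation; "ft_force": force on the tool from outside, world axes, zero at the start; "torque": the same for the moment, N m; "gripper_width": finger opening in m.
Only numpy, scipy, OpenCV 4.12 (cv2) and the standard library are available. Lean on these libraries where they do the work, as an engineer would, in place of code of your own. Each camera call takes 0.05 s, during which the arm holds its last target.

## Task

Unlock the black condiment caddy: with a fingertip, flick the lugs of the wheel on its top clockwise (seen from above), click by click, until its one long lug points straight at the small raised ridge at the front of the caddy's top, without clicking past it. Then hook a fingertip behind the bar on the drawer's front and draw the drawer fully out. Nothing is to be gripped or lifted: leave the caddy standing where it is, and do not disturb the other things on the ledge.

Things in the scene. Friction and masses are not known exactly. Their poses are not given: they have to be found in the camera images.
- caddy: Loose black plastic condiment caddy, a box 160 deep (x) x 240 wide (y) x 80 mm high, about 3.5 kg, free on the ledge: stays put under a few newtons, shifts at 10 N or more. Origin: centre of its underside; z up, its drawer front faces its own -x. On top at y = +45 mm is the click wheel; at y = -75 mm two fixed lidded pots, 62 mm wide and 35 mm high, at x = +-37 mm.
- click_wheel (a joint): Angle (rad) of the aluminium click wheel, growing clockwise seen from above; 0 = the long lug points at the ridge (unlocked). It starts two, three or four clicks short of it (about -1.57, -2.36 or -3.14). A click is 45 degrees (0.785). A spring detent holds the wheel at each click; a lug must be pushed with about 2 to 4 N, and once it is a little over half a click on (about 25 to 30 degrees) the wheel snaps to the next click by itself and stays there.
- wheel_hub (a point): Hub's centre on the wheel's upright axis, at the hub's top, 102 mm above the ledge. The wheel lies flat on the caddy's top. Hub 54 mm across; 8 radial lugs every 45 degrees, 8 mm thick, 83 to 101 mm above the ledge, ending 48 mm from the axis (one long: 58). Gaps between lugs, open above and outwards: 14 mm at the hub, 29 at the ends. At each click the lugs lie along the caddy's x, y and diagonals.
- long_lug_tip (a point): End of the wheel's one long lug (58 mm from the axis, the others 48 mm), on its top edge; a 9 mm round stud stands 3 to 4 mm proud on it near the end.
- ridge (a point): Top of the fixed raised ridge (15 long, 6 wide, 16 mm high) on the caddy's top in front (caddy -x) of the wheel, 70.5 mm from the wheel's axis: the mark for the long lug.
- drawer (a joint): How far (m) the caddy's drawer is out: 0 = shut, 0.050 = fully out at its stop. Slides to the caddy's -x. While the wheel is off its mark a gate pin under it blocks the drawer after about 4 mm; at the mark it slides with about 2 N and stays where it is left.
- pull_bar (a point): Middle of the drawer's pull: a round 10 mm aluminium bar, 120 mm long along the caddy's y, 58 mm above the ledge, held at both ends. Its axis is 45 mm in front of the drawer's face, so the gap between bar and face is 40 mm, open from above and below.
- shaker: Glass shaker, 48 mm across, 85 mm tall, standing beside the caddy (its +y side). Origin: centre of underside. Leave alone.
- sauce: Small sauce bottle, 56 mm across, 125 mm tall, standing beside the caddy (its -y side). Origin: centre of underside. Leave alone.
- fork: Stainless fork 185 mm long, 5 mm thick, lying behind the caddy. Leave alone.
- bowl: White ceramic bowl upside down, 156 mm across, 64 mm high. Leave alone.
- basket: Flat aluminium wire grill basket 240 x 200 x 24 mm with a 140 mm handle. Leave alone.
- tongs: Steel tongs, 240 mm long, lying. Leave alone.
- cup: White enamel cup, 76 mm across, 75 mm tall. Leave alone.

How it is judged (in metres and radians):
On the way, in this order (a step that is already met when the one before it is completed fails the run):
1. the wheel is clicked to its mark and rests there while the drawer is still shut (value of joint click_wheel between -0.2 and 0.2 rad and value of joint drawer below 0.012 m and velocity of joint click_wheel between -0.3 and 0.3 rad/s), for 0.2 s.
2. the drawer is drawn fully out (value of joint drawer above 0.042 m), for 0.2 s.
At the end, for the whole second after the job is handed in: The long lug points at the ridge (within 0.2 rad, reached clockwise), the drawer is out by more than 42 of its 50 mm, the caddy rests flat on the ledge within 30 mm of where it stood (value of joint click_wheel between -0.2 and 0.2 rad and value of joint drawer above 0.042 m and distance of caddy from where it was at the start of the episode below 0.03 m and height (world z) of caddy below 0.006 m and angle between caddy's own z axis and vertical below 0.06 rad and linear speed of caddy below 0.02 m/s); the robot touches nothing.
It fails at once if the wheel is run past its mark by more than 0.55 rad (value of joint click_wheel above 0.55 rad).
It fails at once if the caddy is lifted, tipped or dragged more than 30 mm (height (world z) of caddy above 0.012 m or angle between caddy's own z axis and vertical above 0.12 rad or distance of caddy from where it was at the start of the episode above 0.03 m).
It fails at once if another thing on the ledge is lifted, knocked or moved more than 20 mm (distance of any of shaker, sauce, fork, bowl, basket, tongs, cup from where it was at the start of the episode above 0.02 m).
It also fails if it takes over 61 s, if anything falls off the work surface, if the arm or the gripper's body presses on something with over 40 N, if the wrist force passes 120 N, or if a joint passes its speed limit or range.

## Working session

There is one attempt and no reset: what is moved stays moved. The work goes in short steps, each a Python script; the robot and the scene stay as the last script left them, time stands still between calls to the robot, and variables do not carry over. Pictures are saved under pics/ and viewed, and the job is handed in when it is done.

```bash
ls; mkdir -p pics; python3 - <<'E'
from plant import robot
import cv2
for n in("side","top"):
    cv2.imwrite(f"pics/{n}0.png",robot.grab_frame(n)); print(n,robot.get_calibration(n))
o=robot.observe();print(o)
E
```

```text
pics
side {'vertical_fov': 43.70770018577693, 'cx': 316.8926562989957, 'cy': 198.3719988896005, 'rvec': array([ 0.7153387 , -2.54766549,  1.19538096]), 'tvec': array([0.48314358, 0.26206607, 1.59396353])}
top {'vertical_fov': 52.732659050169254, 'cx': 329.00695139269124, 'cy': 204.96466025583172, 'rvec': array([ 2.19612863, -2.18069053,  0.04624178]), 'tvec': array([0.01454213, 0.55405454, 1.184544  ])}
{'time': 0.1, 'q': array([-8.48957724e+01,  5.99354669e+00,  5.53014475e+00,  8.96032903e+01,
       -4.26157215e-04,  7.75274706e+01]), 'qvel': array([ 0.08424977, -0.12319668,  0.08447995,  0.08352042,  0.04750033,
       -0.06574897]), 'joint_torque': array([ 6.44755244e-03, -5.58212256e+01,  5.04714346e+01,  1.34408742e-02,
       -2.90579601e-04,  4.08618803e-06]), 'tool_pos': array([ 0.18118551, -0.57176576,  0.30320373]), 'tcp_rot': array([-1.79934790e+02, -1.39875192e-02,  1.75767493e+01]), 'ft_force': array([-0.8921988 ,  0.40274918,  0.59596245]), 'torque': array([-0.07024623, -0.01401485, -0.01670896]), 'gripper_width': 0.08529240272069706}
```

View pics/side0.png

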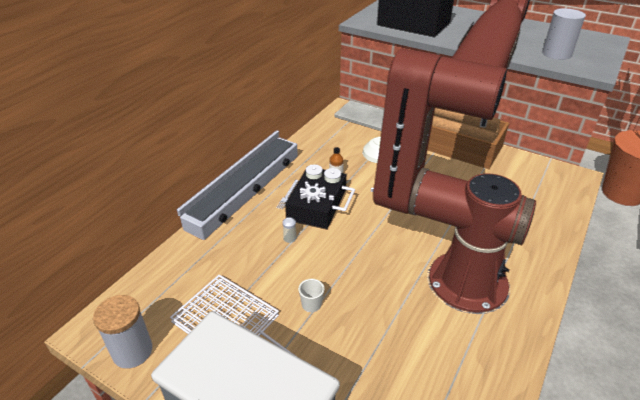

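View pics/top0.png

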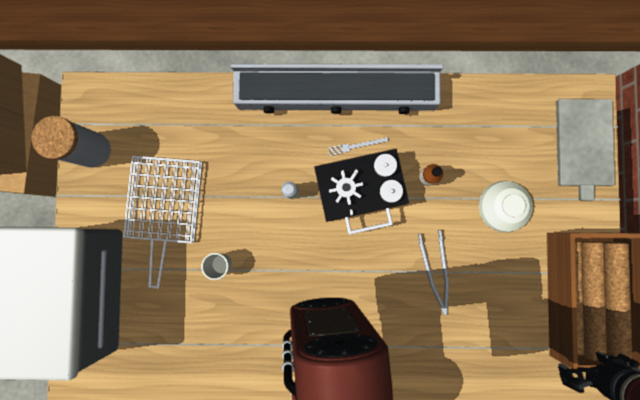

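The top view shows the caddy at about (365,185), with its wheel at (346,187). The shaker is at (290,190), the sauce bottle at (433,173) and the fork behind it. I'll zoom in next.

```bash
python3 - <<'E'
import cv2
a=cv2.imread("pics/top0.png")[125:245,270:450]
cv2.imwrite("pics/top0z.png",cv2.resize(a,None,fx=4.4,fy=4.4,interpolation=cv2.INTER_CUBIC))
a=cv2.imread("pics/side0.png")[140:250,265:375]
cv2.imwrite("pics/side0z.png",cv2.resize(a,None,fx=5,fy=5,interpolation=cv2.INTER_CUBIC))
E
```

```text
(no output)
```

View pics/top0z.png

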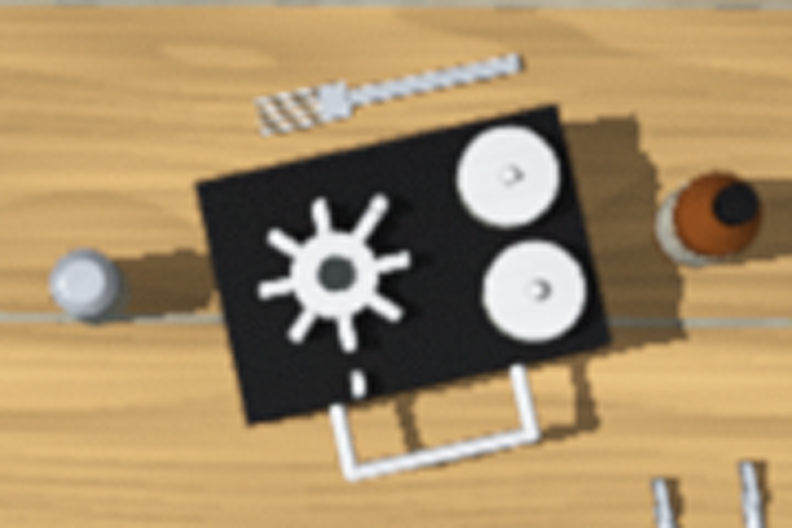

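View pics/side0z.png

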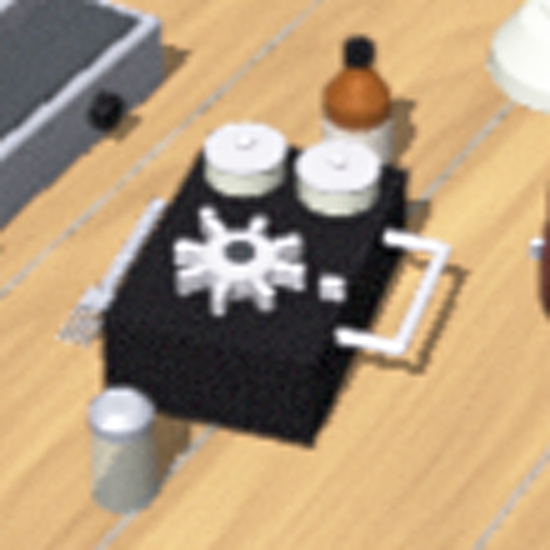

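```bash
cat > h.py <<'E'
import numpy as np,cv2
from scipy.optimize import least_squares
from plant import robot
def cam(n):
    c=robot.get_calibration(n); f=200/np.tan(np.radians(c['vertical_fov']/2))
    return np.array(c['rvec']),np.array(c['tvec']),np.array([[f,0,c['cx']],[0,f,c['cy']],[0,0,1.]])
def proj(n,P):
    r,t,K=cam(n); return cv2.projectPoints(np.asarray(P,float).reshape(-1,3),r,t,K,None)[0].reshape(-1,2)
def atz(n,px,z):
    r,t,K=cam(n);R=cv2.Rodrigues(r)[0]; d=R.T@np.linalg.inv(K)@np.array([*px,1.]); c=-R.T@t
    return c+d*(z-c[2])/d[2]
def w(pose,p):
    x,y,a=pose;c,s=np.cos(a),np.sin(a);p=np.atleast_2d(np.asarray(p,float))
    return np.c_[x+c*p[:,0]-s*p[:,1],y+s*p[:,0]+c*p[:,1],p[:,2]]
def fit(obs,x0=(.6,0,0.2)):
    def res(v): return np.concatenate([(proj(n,w(v,P))-np.array(px)).ravel() for n,P,px in obs])
    s=least_squares(res,x0,loss='soft_l1'); return s.x,res(s.x)
E
python3 - <<'E'
from h import *
C=np.array([[.08,.12,.08],[.08,-.12,.08],[-.08,-.12,.08],[-.08,.12,.08],[-.125,.055,.058],[-.125,-.055,.058],[0,.045,.102],[-.0705,.045,.096]])
z=np.array([(197,183),(558,105),(610,345),(248,424),(351,473),(533,437),(337,273),(358,374)])/4.4+[270,125]
S=np.array([[-.08,.12,.08],[.08,.12,.08],[0,.045,.102],[-.08,-.12,.08]])
sz=np.array([(318,398),(105,325),(238,252),(405,172)])/5+[265,140]
for o in ([("top",C,z)],[("top",C,z),("side",S,sz)]):
    p,r=fit(o); print(p[:2],np.degrees(p[2])); print(r.reshape(-1,2).round(1).tolist())
pose=p
print("lugtip",atz("top",np.array((380,203))/4.4+[270,125],.105),"hub",w(p,[0,.045,.102]))
t=atz("top",np.array((380,203))/4.4+[270,125],.105)-w(p,[0,.045,.102])[0]
print(np.linalg.norm(t),np.degrees(np.arctan2(t[1],t[0])-p[2]))
for n,px,zz in(("shaker",(87,285),.085),("sauce",(735,205),.125),("fork",(333,100),0)):
    print(n,atz("top",np.array(px)/4.4+[270,125],zz))
E
```

```text
[ 0.60814456 -0.07393498] 12.381385051359329
[[-0.6, -0.6], [0.4, -0.5], [0.9, 0.2], [-0.5, 0.0], [1.8, -0.3], [-1.9, -0.1], [-0.3, 0.2], [0.2, 2.3]]
[ 0.60799799 -0.07298355] 12.628974346561252
[[-1.0, -0.4], [-0.1, -0.6], [0.7, 0.1], [-0.7, 0.2], [1.7, -0.2], [-2.0, -0.2], [-0.6, 0.4], [-0.0, 2.4], [-0.3, -7.1], [-0.6, -1.9], [0.9, -0.2], [1.6, -1.2]]
lugtip [ 0.64309674 -0.05743549  0.105     ] hub [[ 0.59815934 -0.02907227  0.102     ]]
0.05322445275043265 -44.887938028636114
shaker [0.59214482 0.12811566 0.085     ]
sauce [ 0.64034429 -0.27431345  0.125     ]
fork [ 0.72888545 -0.03065335  0.        ]
```

```bash
cat >> h.py <<'E'
POSE=np.array([.6080,-.0733,np.radians(12.5)])
HUB=w(POSE,[0,.045,0])[0]
def fl(phi,z,r=.046,flip=0,d=.0425+.00725):
    """TCP with trailing finger's centre at caddy angle phi(deg), tip at height z (fully open)"""
    a=np.radians(phi)+POSE[2]; u=np.array([np.cos(a),np.sin(a),0]); t=np.array([np.sin(a),-np.cos(a),0])
    p=HUB+r*u+d*t; p[2]=z+.060
    yaw=np.degrees(a)+180*flip; yaw=(yaw+180)%360-180
    return p,[180,0,yaw]
E
python3 - <<'E'
from h import *
for f in(0,1):
  for ph in (112.5,73):
    p,r=fl(ph,.088,flip=f); print(p,r,robot.ik(p,r))
print(robot.tip_reach)
E
```

```text
[0.61262852 0.03684974 0.148     ] [180, 0, np.float64(125.0)] [-8.7484727  10.04229281 -6.25808109 73.6996261   0.         46.2515273 ]
[0.65146597 0.01258818 0.148     ] [180, 0, np.float64(85.5)] [-10.36559246  16.49978716   1.12092152  74.62113436   0.
  84.13440754]
[0.61262852 0.03684974 0.148     ] [180, 0, np.float64(-55.0)] [  -8.7484727    10.04229281   -6.25808109   73.6996261     0.
 -133.7484727 ]
[0.65146597 0.01258818 0.148     ] [180, 0, np.float64(-94.5)] [-10.36559246  16.49978716   1.12092152  74.62113436   0.
 -95.86559246]
0.0726
```

```bash
python3 - <<'E'
from h import *
p,r=fl(112.5,.150); robot.move_pose(p,r)
p,r=fl(112.5,.108); robot.line_to(p,vel=.08)
o=robot.observe(); print(o['time'],o['tool_pos'],o['tcp_rot'],o['ft_force'],o['gripper_width'])
for n,(y,x) in (("top",(110,260)),("side",(100,240))):
    a=robot.grab_frame(n)[y:y+150,x:x+190]; cv2.imwrite(f"pics/{n}1.png",cv2.resize(a,None,fx=4,fy=4,interpolation=cv2.INTER_CUBIC))
E
```

```text
3.4333 [0.61260538 0.03689543 0.16797909] [-1.79994826e+02 -7.70723077e-03  1.25003312e+02] [-0.13779234  0.19151529  0.37030566] 0.08518257953337927
```

View pics/top1.png

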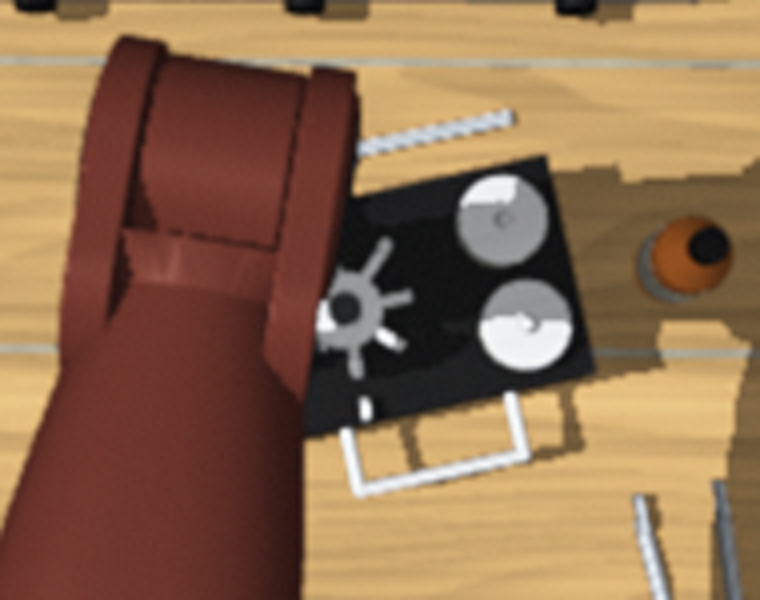

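View pics/side1.png

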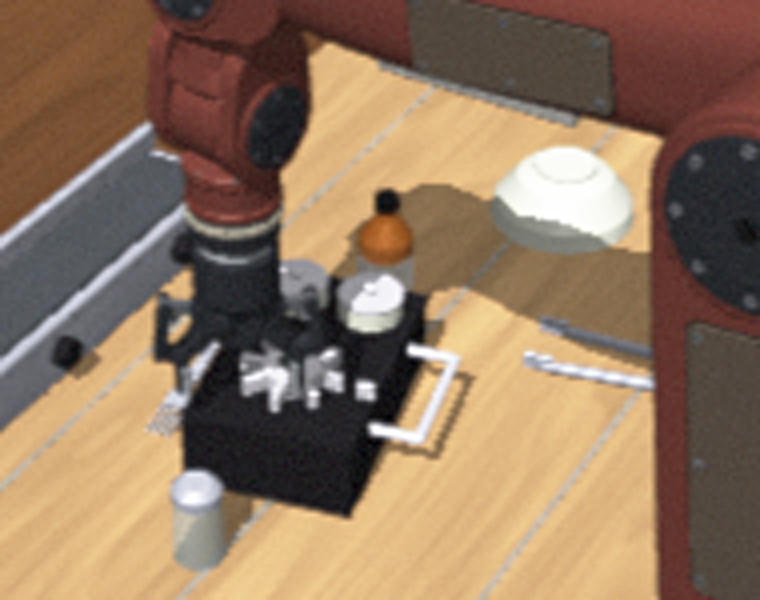

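```bash
python3 - <<'E'
from h import *
p,r=fl(112.5,.108);a=np.radians(112.5)+POSE[2];t=np.array([np.sin(a),-np.cos(a),0])
for s in(-.05,.05):
  for z in (.095,.108): 
    q=p+s*t;q[2]=z; print(s,z,((proj("side",q)[0]-[240,100])*4).round())
print(((proj("side",[HUB[0],HUB[1],.102])-[240,100])*4))
a=cv2.imread("pics/side1.png")[240:440,120:420];cv2.imwrite("pics/side1z.png",cv2.resize(a,None,fx=2.5,fy=2.5,interpolation=cv2.INTER_CUBIC))
E
```

```text
-0.05 0.095 [297. 399.]
-0.05 0.108 [297. 388.]
0.05 0.095 [184. 404.]
0.05 0.108 [183. 393.]
[[294.2154417 360.6610053]]
```

View pics/side1z.png

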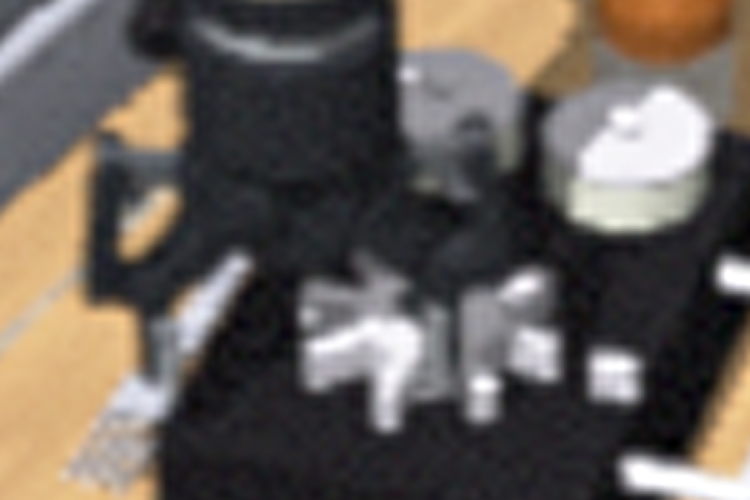

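The side view shows the finger centred between the 90° and 135° lugs, with its tip at zoom (432,390). That matches the prediction, so I'll lower it and make the first flick.

```bash
cat >> h.py <<'E'
def F(): return robot.observe()['ft_force'].round(1)
def flick(end=73.,zt=.088):
    p,r=fl(112.5,.108); robot.line_to(p,vel=.1,rotation=r)
    p,r=fl(112.5,zt); g=robot.line_to(p,vel=.05,guard=4)
    print("down",g,robot.observe()['tool_pos'].round(4),F())
    if g: return False
    for ph in np.linspace(106,end,6):
        p,r=fl(ph,zt); robot.line_to(p,vel=.05,rotation=r); print(round(ph,1),F(),end=' ')
    robot.pause(.15); print("end",F())
    p[2]+=.045; robot.line_to(p,vel=.1); print("t",robot.observe()['time'])
    return True
def snap(k,y=100,x=240):
    a=robot.grab_frame("side")[y:y+150,x:x+190]; cv2.imwrite(f"pics/side{k}.png",cv2.resize(a,None,fx=4,fy=4,interpolation=cv2.INTER_CUBIC))
    a=robot.grab_frame("top")[110:260,260:450]; cv2.imwrite(f"pics/top{k}.png",cv2.resize(a,None,fx=4,fy=4,interpolation=cv2.INTER_CUBIC))
E
python3 - <<'E'
from h import *
flick(); snap(2)
E
```

```text
down False [0.6124 0.0369 0.1477] [-0.3 -0.5 -0.4]
106.0 [-0.  -0.1  0. ] 99.4 [-1.6  0.8  0.4] 92.8 [-1.1  0.7 -0.4] 86.2 [-0.7 -0.4 -0.8] 79.6 [-0.9 -0.7 -0.2] 73.0 [ 0.2 -0.2  0.3] end [ 3.2 -0.6 -0.7]
t 6.925
```

View pics/side2.png

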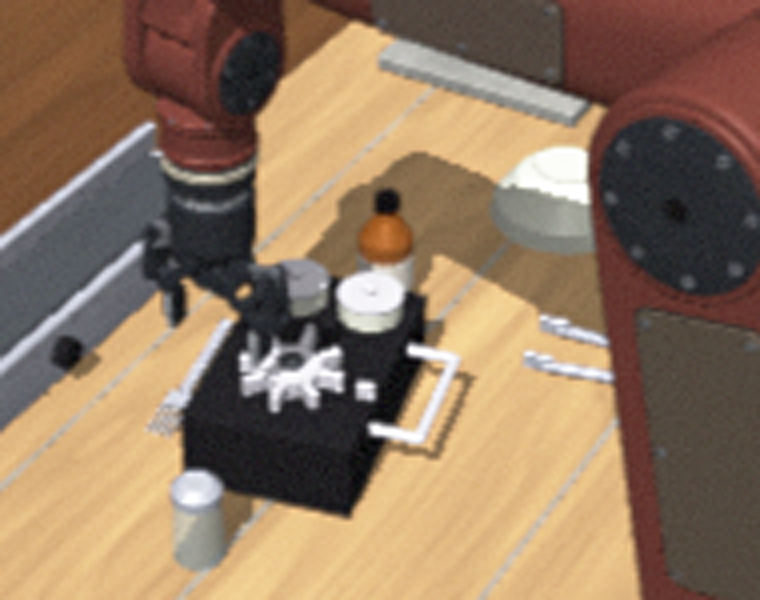

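View pics/top2.png

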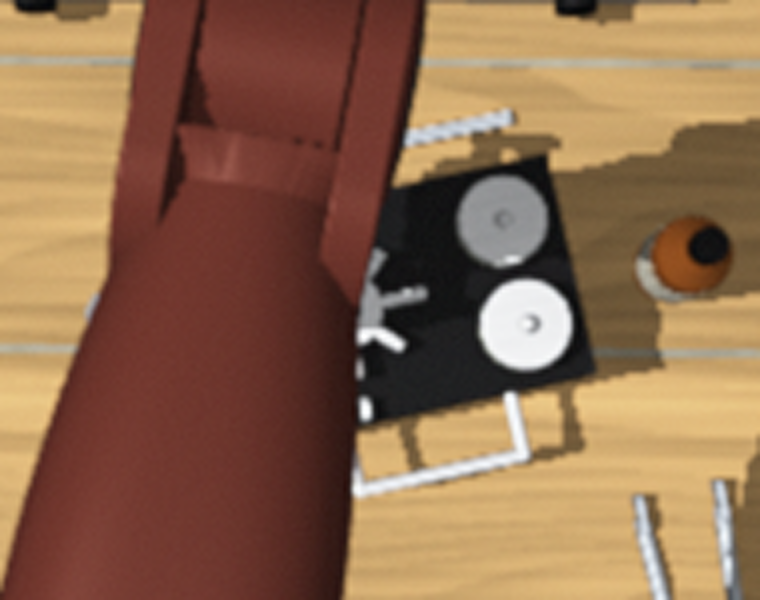

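The first click took: the long lug now points to the caddy's −y, with its tip at (427,292), and the caddy hasn't moved. Next is flick 2.

```bash
python3 - <<'E'
from h import *
p,r=fl(112.5,.133); robot.line_to(p,vel=.15,rotation=r)
flick(71); snap(3)
E
```

```text
down False [0.6125 0.0369 0.1478] [-0.5 -0.3  0.8]
106.0 [0.4 0.2 0. ] 99.0 [-3.2 -0.1  1.5] 92.0 [-2.1  0.6 -0.4] 85.0 [ 0.3 -0.9 -0.4] 78.0 [ 0.4  0.  -0.4] 71.0 [-0.3 -0.9  0.3] end [ 0.1 -0.   0.4]
t 11.45
```

View pics/side3.png

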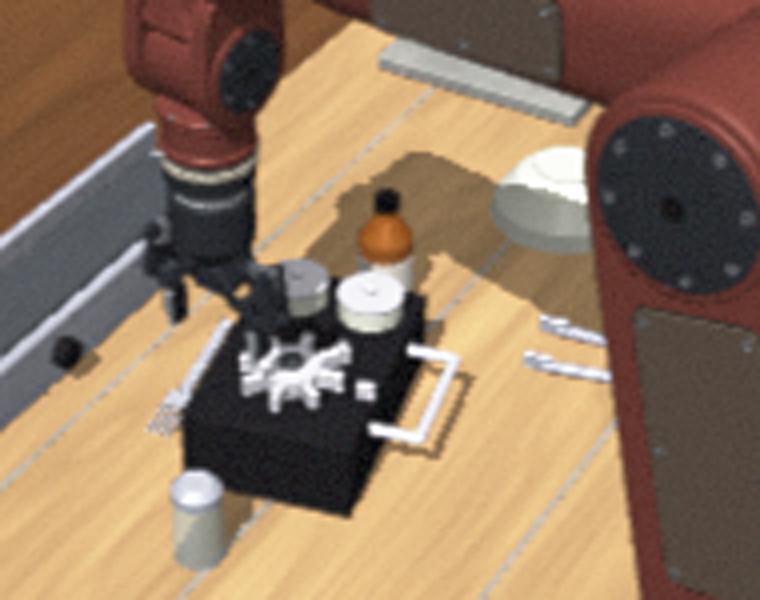

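View pics/top3.png

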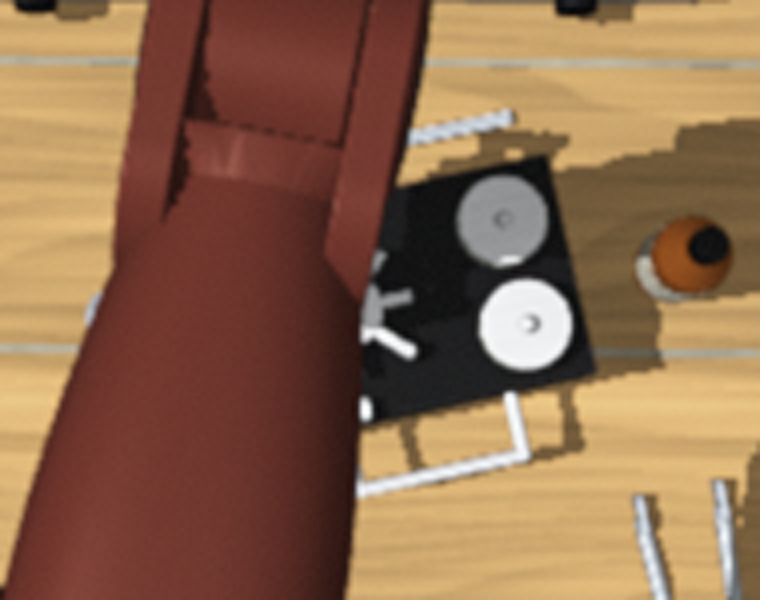

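The long lug is now on the front-right diagonal, with its tip at (413,352), so one click is left.

```bash
python3 - <<'E'
from h import *
p,r=fl(112.5,.133); robot.line_to(p,vel=.15,rotation=r)
flick(71)
p,r=fl(71,.20); robot.line_to(p,vel=.2)
# move back out of view to the left/front for a clear look, jaws shut
robot.move_pose([.42,-.20,.30],[180,0,12.5]); robot.set_gripper(0.0)
snap(4); o=robot.observe(); print(o['time'],o['gripper_width'])
E
```

```text
down False [0.6125 0.0369 0.1478] [ 0.7  0.2 -0.5]
106.0 [ 0.3 -0.5 -0.1] 99.0 [-2.5  0.6  1.1] 92.0 [-0.8  0.   0.5] 85.0 [-0.   0.1 -0.8] 78.0 [-0.4  0.8  0.2] 71.0 [-0.2 -0.7 -0.2] end [ 0.4 -0.2 -0.4]
t 16.0083
18.5667 0.00021125070473286642
```

View pics/side4.png

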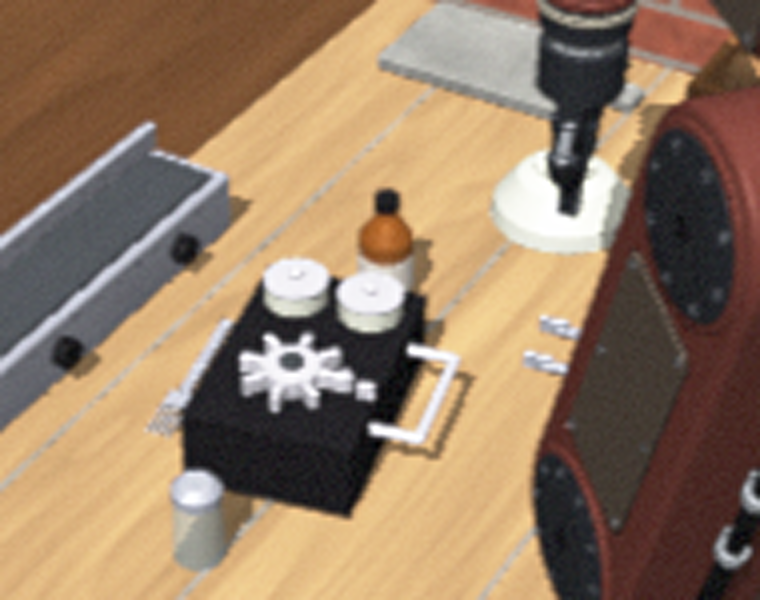

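View pics/top4.png

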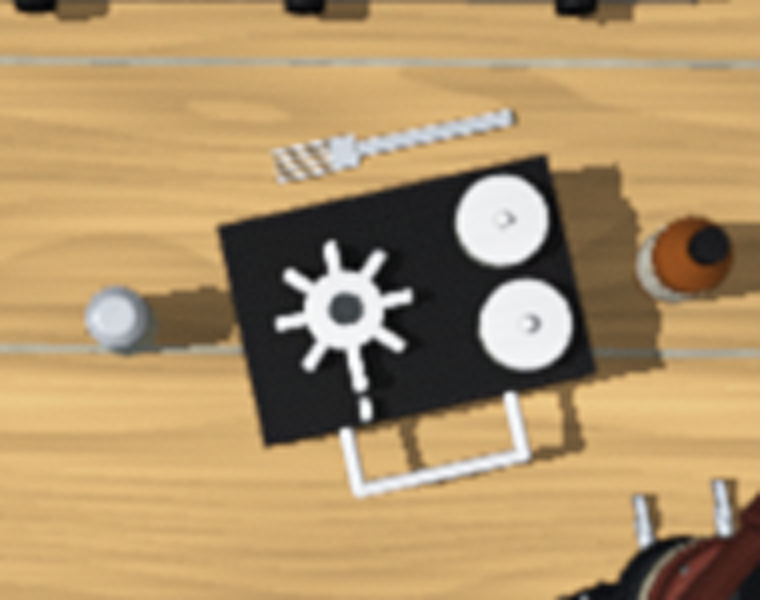

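The long lug tip at (361,388) is in line with the ridge at (366,408), and the caddy hasn't moved. Now I'll hook the bar.

```bash
python3 - <<'E'
from h import *
print(atz("top",np.array((443,474))/4+[260,110],.058),w(POSE,[-.125,0,.058]))
T=lambda x,tip: w(POSE,[x,.005,tip+.0726])[0]
R=[180,0,12.5]
robot.move_pose(T(-.101,.13),R)
g=robot.line_to(T(-.101,.046),vel=.08,guard=5)
snap(5); print(g,F(),robot.observe()['tool_pos'],T(-.101,.046))
E
```

```text
[ 0.48516054 -0.1016918   0.058     ] [[ 0.485963   -0.10035495  0.058     ]]
False [0.4 0.  1.2] [ 0.50867585 -0.09042487  0.11922952] [ 0.50831191 -0.09027892  0.1186    ]
```

View pics/side5.png

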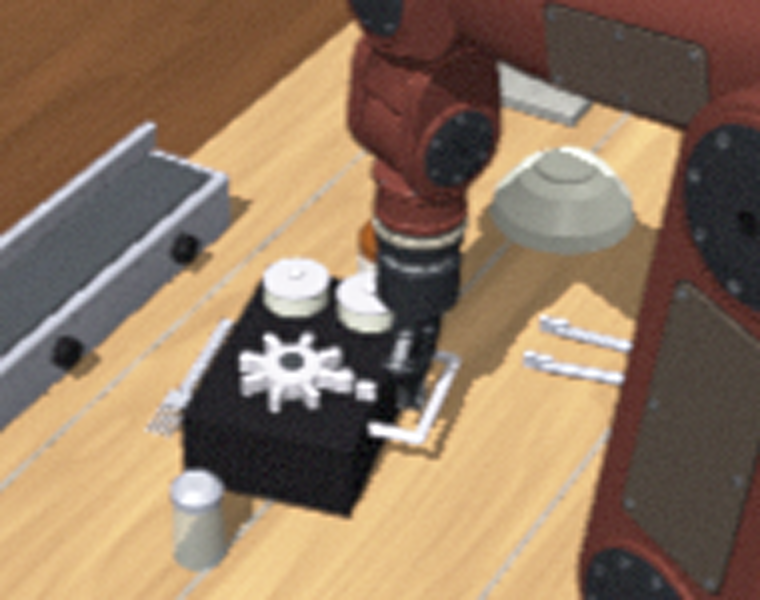

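The closed fingertips are behind the bar, around (410,395), and nothing is touching. Now I'll pull.

```bash
python3 - <<'E'
from h import *
T=lambda x,tip: w(POSE,[x,.005,tip+.0726])[0]
g=robot.line_to(T(-.125,.046),vel=.03,guard=7);print(g,F())
if not g:
    g=robot.line_to(T(-.148,.046),vel=.03,guard=7);print(g,F())
if not g:
    g=robot.line_to(T(-.159,.046),vel=.015,guard=5);print(g,F())
p=robot.observe()['tool_pos'];c,s=np.cos(POSE[2]),np.sin(POSE[2]);d=p[:2]-POSE[:2];print("caddy x",d@[c,s])
snap(6)
E
```

```text
False [ 0.7  1.1 -0.4]
False [-0.1  0.7  0. ]
True [3.3 0.9 1.5]
caddy x -0.1561195087440903
```

View pics/side6.png

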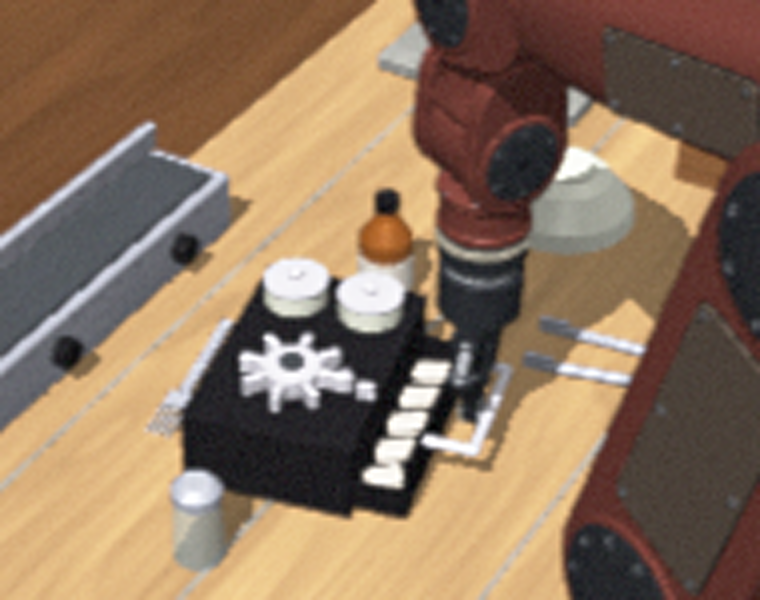

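```bash
python3 - <<'E'
from h import *
T=lambda x,tip: w(POSE,[x,.005,tip+.0726])[0]
robot.line_to(T(-.149,.046),vel=.04); robot.line_to(T(-.149,.16),vel=.12)
robot.move_pose([.40,-.25,.32],[180,0,12.5]); snap(7)
print(robot.observe()['time'])
E
```

```text
25.4167
```

View pics/top7.png

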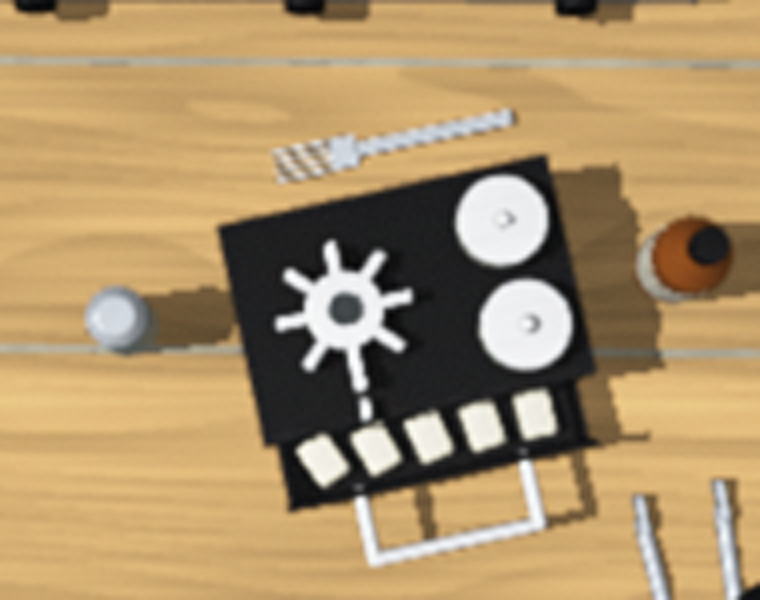

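```bash
python3 - <<'E'
from h import *
a=atz("top",np.array((374,559))/4+[260,110],.058);b=atz("top",np.array((358,491))/4+[260,110],.058)
print(np.linalg.norm(a-b))
robot.job_done()
E
```

```text
0.04958597267288355
the job is handed in; nothing more can be done
```

The caddy is unlocked and its drawer is out at its stop. I handed the job in after about 25 s of the 61 s allowed; the hand-in gives no verdict.

- **Wheel:** It started three clicks short. I flicked the lugs clockwise three times with one finger, and pictures after each flick showed exactly one click. In the last picture the long lug points straight at the ridge.
- **Drawer:** I hooked the closed fingertips behind the bar and pulled until the 5 N force guard stopped the motion. The bar moved about 49.6 mm between pictures, against a full travel of 50 mm.
- **Surroundings:** In the before and after top views the caddy, shaker, sauce and fork show no visible shift. The arm never went near the bowl, basket, tongs or cup, but I did not measure them. The arm is parked clear and touches nothing.

After the first flick about 3 N was left on the finger, probably the following lug pressing on its back. I ended the next two flicks 2° farther on and it did not come back. No check failed.

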